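Check a hand press with its stepped gauge blade

ROBOT

A 6-joint arm with a two-finger parallel gripper is mounted at the origin on the work surface. World frame = base frame: x ahead of the robot, y to its left, z up, the work surface at z = 0. Lengths are in m, angles in rad, forces in N, time in s.
With the tool pointing down it reaches from about 0.25 to 0.775 m from the base axis. Payload 4 kg.
Tool frame: the origin (TCP) lies midway between the tips of the shut fingers; the grasp point (between the pads) lies 19 mm behind it; z points along the fingers, y is the line along which they close (so a half turn about z gives the same grasp; the last joint's range is limited). The gripper opens to 94 mm and grips with 3 to 60 N. Pads are 16 mm wide; open, the fingers measure 119 mm over their backs; the gripper's body (75 mm by 177 mm) begins 78 mm behind the grasp point.
Start: joints at [-1.231, 0.087, 1.371, -0, 1.684, -0.103], TCP at [0.236, -0.497, 0.206] pointing down, gripper open.
Joint ranges: [-3.1, 3.1], [-0.76, 2.03], [0.27, 2.55], [-1.08, 4.22], [0.17, 2.65], [-2.57, 2.57]. Speed limits (rad/s): [2.79, 2.79, 3.14, 3.14, 3.14, 3.14].

INTERFACE

Orientations are given as [roll, pitch, yaw] about the fixed x, y, z axes, in that order (R = Rz(yaw) Ry(pitch) Rx(roll)).
In Python, from bench import robot gives the robot as it stands.
- The arm moves only by the tool servo_tool, never from a script. Its argument "moves" is a list of rows, each a list of 5 numbers: the shift along the tool's x, y, z in units of 25 mm (1.0 is 25 mm), then the turn about the tool's z in units of 6 degrees (1.0 is 6 degrees), then the closure, from 0 (fully open) to 1 (shut). In form: [[dx, dy, dz, yaw, gripper], ...]. A call has 1 to 10 rows; each row is the pose to reach, as a shift and turn from the pose commanded when the call began, along the tool's axes at that moment; what a row does not reach only later rows make up. A row lasts 1/12 s, in which the tool goes at most 41.7 mm and 7.16 degrees, less where a joint would pass 70% of its speed; a pose out of reach is approached as far as the arm can. A call with a gripper value outside its range is refused whole. The fingers move at their own pace and stop on an object; the grip force is fixed at half the most. Time passes only in rows, so rows that repeat a pose let the fingers close. It gives the time, the measured TCP pose, the force, the opening and the grip force at its end, in the units of the state.
- robot.get_obs(): the state, without advancing time (a new reading comes with each control period).
- robot.snapshot(name): name is "scene" or "top" or "wrist"; returns a dict with "image" (480x640x3 uint8, blue, green, red), "fx", "fy", "cx", "cy" (pixels), "eye" and "orientation" of the camera in the world; the wrist camera has in their place "T_tool_cam" (4x4, takes a point from camera to tool coordinates, whose origin is the TCP and whose axes are the flange's). Camera axes: x right, y down, z forward; pixel columns grow to the right and rows downward; lengths in m; the calibration is good to about 2 mm. A picture is of the moment at which its call begins: read the wrist's pose just before it. There is no depth.
- robot.close_job(): hands the job in; it is judged then, once.
The state is a dict: "time": time; "joint_positions": joint angles; "qvel": joint speeds; "joint_torque": joint torques, N m; "tool_pos": TCP position; "ee_rot": TCP orientation; "wrist_force": force on the tool from outside, world axes, zero at the start; "wrist_torque": the same for the moment, N m; "width": finger opening in m; "finger_force": force on a finger pad.
Only numpy, scipy, OpenCV 4.12 (cv2) and the standard library are available. Lean on these libraries where they do the work, as an engineer would, in place of code of your own. Each camera call takes 0.05 s, during which the arm holds its last target. There are 200 camera calls.

TASK

The platen of the small hand printing press stands open: close it fully down over the bed. Then take the stepped steel gauge blade by its wooden handle, lay it flat on the bed in front of the platen and slide it, nose first, straight in under the middle of the platen's front edge until its full-thickness part is about two centimetres under that edge and drags snugly (no deeper than four). Finish while still holding the blade there by its handle: do not let go, and leave the pot, candle and jar where they are.

Things in the scene. Friction and masses are not known exactly. Their poses are not given: they have to be found in the camera images.
- press: Fixed hand press: a dark steel bed plate 160 (x) x 260 (y) mm whose flat top is 40 mm above the table, on grey feet. Origin: centre of the underside, on the table. Its own +y points from the open front (mouth) to the hinge at the back; x runs along the front edge. The front part of the bed (y from -130 to -30 mm) is a bare apron on which the blade can slide.
- mouth (a point): Point on the bed's top surface right below the middle of the closed platen's front edge (press frame x 0, y -30, z 40 mm). Axes as the press.
- hinge_line (a point): Middle of the platen's hinge axis (press frame x 0, y +115, z 44 mm); the axis runs along the press's x.
- platen (a joint): Opening angle of the platen in rad: 0 = closed (level), up to 1.3; grows as the front edge swings up and back. Starts at 1.0 to 1.2. Stiff, damped hinge: the platen stays where it is above about 0.9 rad and below about 0.7 rad sinks shut by its own weight in 1 to 2 s. Closed, it does not rest on the bed: a 4 mm gap stays between them.
- platen_bar (a point): Middle of the platen's handle: a round steel crossbar, diameter 12 mm, length 110 mm along the hinge direction, on two posts 44 mm either side. It is 30 mm behind the front edge and 35 mm above the plate's top face: with the platen closed at press frame y 0, z 104 mm.
- blade: Loose stepped steel blade, 0.14 kg, 155 mm long (own y, nose at +y), 30 mm wide (x), lying flat on the table; origin: centre of the underside. Full part, y -77.5 to +32.5 mm, is 6 mm thick; then the top ramps down over 20 mm to a nose 2 mm thick, y 52.5 to 77.5 mm. The nose enters the 4 mm gap freely; the full part lifts the platen 2 mm and drags.
- blade_handle (a point): Centre of the wooden handle block: 22 (x) x 26 (y) x 44 (z) mm, standing upright on the blade from z 6 to 50 mm, centred at blade y -64.5, z 28 mm.
- blade_step (a point): Point on the blade's underside below the front end of the full-thickness part (blade y +32.5 mm). Pushing this point in under the platen takes about 8 to 20 N.
- blade_nose (a point): Point on the blade's underside at the nose tip (blade y +77.5 mm).
- pot: Bystander: terracotta cup, 72 mm wide, 70 mm high; origin under its centre.
- candle: Bystander: white candle, 50 mm wide, 90 mm high; origin under its centre.
- jar: Bystander: amber glass jar with a dark cap, 60 mm wide, 75 mm high; origin under its centre.
- platen_edge (a point): Middle of the lower front edge of the platen, a grey cast plate 130 x 130 x 25 mm with a low rib on top, about 0.9 kg with its handle; this edge lies 145 mm from the hinge axis, the plate begins 15 mm from it. Axes: when closed as the press's, turning with the platen. The blade can lift the plate a few mm and it presses back with about 2 to 10 N.
Things that resemble listed ones, but are neither listed nor needed, are in the scene too. There is more than one size of the blade; the job needs the largest.

How it is judged:
On the way, in this order (a step that is already met when the one before it is completed fails the run):
1. the platen is fully closed while the blade is still outside (value of joint platen below 0.008 rad and not (y of blade_nose in the frame of mouth above 0 m and horizontal distance between blade_nose and mouth below 0.15 m)), for 0.3 s.
2. the blade, held in the fingers, has its thin nose in the gap (y of blade_nose in the frame of mouth between 0.005 and 0.09 m and z of blade_nose in the frame of mouth below 0.006 m and horizontal distance between blade_nose and mouth below 0.1 m and contact force between the fingers and blade above 2 N), for 0.05 s.
At the end, for the whole second after the job is handed in: Blade step 4 to 40 mm inside the platen's front edge, within 30 mm of its middle, within 4 mm of the bed surface, square within 0.2 rad; platen down (below 0.035 rad) and bearing on the blade with over 1 N; blade at rest (below 10 mm/s), gripped by the fingers (over 5 N) (y of blade_step in the frame of mouth between 0.004 and 0.04 m and x of blade_step in the frame of mouth between -0.03 and 0.03 m and z of blade_step in the frame of mouth between -0.004 and 0.004 m and angle between the y axis of blade and the y axis of press, either way round below 0.2 rad and value of joint platen below 0.035 rad and contact force between blade and platen above 1 N and contact force between the fingers and blade above 5 N and linear speed of blade below 0.01 m/s); the arm keeps its last pose, push and grip.
It fails at once if blade rammed too deep (y of blade_step in the frame of mouth above 0.05 m and distance between blade_step and mouth below 0.1 m and contact force between blade and platen above 0.5 N).
It fails at once if pot moved (distance of pot from where it was at the start of the episode above 0.025 m).
It fails at once if candle moved (distance of candle from where it was at the start of the episode above 0.025 m).
It fails at once if jar moved (distance of jar from where it was at the start of the episode above 0.025 m).
It also fails if it takes over 61 s, if anything falls off the work surface, if the arm or the gripper's body presses on something with over 40 N, if the wrist force passes 120 N, or if a joint passes its speed limit or range.

## Working session

There is one attempt and no reset: what is moved stays moved. The work goes in short steps, Python scripts to look and compute and a tool call to move; the robot and the scene stay as the last step left them, time stands still between calls to the robot, and variables do not carry over. Pictures are saved under pics/ and viewed, at most 10 in all, crops included, and the job is handed in when it is done.

Besides the shell and the picture viewer there is one more tool, called after "Request:" in YAML: its name, and indented under it one key for each argument. servo_tool: Moves the arm, as the interface text tells. Its arguments: {"type":"object","properties":{"moves":{"type":"array"}},"required":["moves"]}

```bash
mkdir -p pics
cat > h.py <<'E'
import numpy as np, cv2, json
from bench import robot
from scipy.spatial.transform import Rotation as R
def snap(n,f):
    o=robot.get_obs(); s=robot.snapshot(n); cv2.imwrite(f'pics/{f}.png',s['image'])
    d={k:np.array(s[k]).tolist() for k in s if k!='image'}
    d['tool_pos']=np.array(o['tool_pos']).tolist(); d['ee_rot']=np.array(o['ee_rot']).tolist()
    json.dump(d,open(f'pics/{f}.json','w')); return d
E
python3 - <<'E'
from h import *
for n in ['scene','top','wrist']: print(snap(n,n+'0'))
print(robot.get_obs())
E
```

```text
{'fx': 518.0474234856891, 'fy': 518.0474234856891, 'cx': 320.9160343340026, 'cy': 234.15689675414265, 'eye': [1.0991955693955175, -0.35037383845070175, 1.0683711611414504], 'orientation': [-2.6190428514692528, -0.009045246942116503, 1.1021903113938467], 'tool_pos': [0.23546457174156987, -0.4964479681713575, 0.20430716698348783], 'ee_rot': [-3.1393951689901076, -0.00019589366833927535, 0.4427898516932638]}
{'fx': 436.20071201362356, 'fy': 436.20071201362356, 'cx': 318.78061094593454, 'cy': 243.12730474499077, 'eye': [0.5596841093386042, -0.10176786887993756, 1.0030699932622076], 'orientation': [-3.0632282703653675, -0.00550452150381342, -1.5570079840106517], 'tool_pos': [0.2354688492789992, -0.4964362032246652, 0.20431743051615991], 'ee_rot': [-3.1393974861440515, -0.00020020691957589598, 0.44284869459902465]}
{'fx': 381.76059814584465, 'fy': 381.76059814584465, 'cx': 318.4161773443806, 'cy': 244.26225866490577, 'T_tool_cam': [[0.00011099672159232964, -0.9702118473355786, -0.24225804211503577, 0.06997297251419803], [0.9999999651441804, 4.965379597980806e-05, 0.0002593186011498155, -0.
[... 278 characters left out ...]
22]}
{'time': 0.15, 'joint_positions': array([-1.23108804e+00,  8.77711793e-02,  1.37188717e+00, -2.76710349e-05,
        1.68361850e+00, -1.03123651e-01]), 'qvel': array([ 0.0020115 , -0.0021351 , -0.00479672,  0.00074551,  0.00036677,
       -0.00025409]), 'joint_torque': array([ 1.38876741e-03, -3.40644407e+01, -3.02792358e+01,  7.17741880e-02,
        3.05125338e-02, -1.04337976e-04]), 'tool_pos': array([ 0.23550777, -0.49655643,  0.20459085]), 'ee_rot': array([-3.13991457e+00, -1.46018921e-04,  4.42828719e-01]), 'wrist_force': array([-0.19196426, -0.46704782,  1.12808394]), 'wrist_torque': array([ 0.03268686, -0.00021066,  0.01797096]), 'finger_force': 0.0, 'width': 0.09364383052081209}
```

View pics/scene0.png

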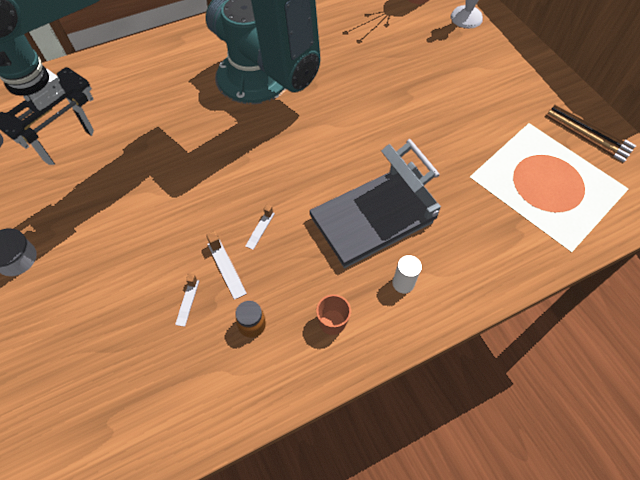

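View pics/top0.png

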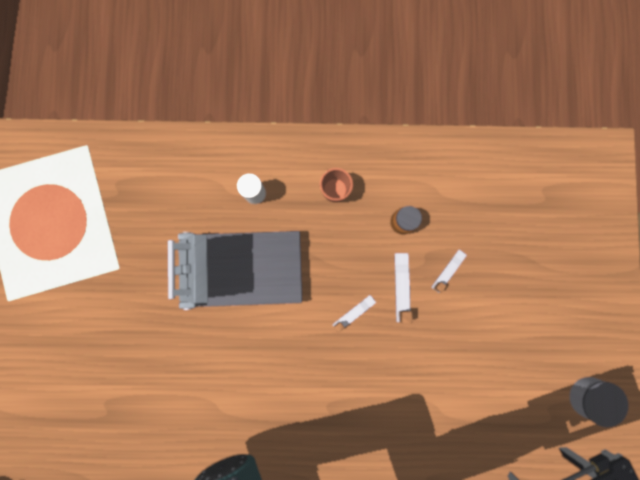

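Scene: press (310-440, 140-265) with the platen open. Three blades: at scene (187,300), (227,265) and (261,228). In top they are at (450,270), (403,287) and (355,312). The middle one, with its handle at top (405,316) and scene (214,242), is clearly the longest (about 67 px against 40). I'll confirm it in one enlarged crop.

```bash
cat >> h.py <<'E'
def load(f): return json.load(open(f'pics/{f}.json'))
def cam(d):
    if 'eye' in d: return np.array(d['eye']),R.from_euler('xyz',d['orientation']).as_matrix()
    T=np.array(d['T_tool_cam']);Rt=R.from_euler('xyz',d['ee_rot']).as_matrix()
    return Rt@T[:3,3]+d['tool_pos'],Rt@T[:3,:3]
def ray(d,p):
    e,M=cam(d); v=M@np.array([(p[0]-d['cx'])/d['fx'],(p[1]-d['cy'])/d['fy'],1]); return e,v/np.linalg.norm(v)
def atz(d,p,z): e,v=ray(d,p); return e+v*(z-e[2])/v[2]
def tri(*dp):
    A=np.zeros((3,3));b=np.zeros(3)
    for d,p in dp:
        e,v=ray(d,p);P=np.eye(3)-np.outer(v,v);A+=P;b+=P@e
    x=np.linalg.solve(A,b); return x,[1e3*np.linalg.norm(np.cross(x-ray(d,p)[0],ray(d,p)[1])) for d,p in dp]
def proj(d,X):
    e,M=cam(d); c=M.T@(np.array(X)-e); return c[0]/c[2]*d['fx']+d['cx'],c[1]/c[2]*d['fy']+d['cy']
E
python3 - <<'E'
from h import *
t=cv2.imread('pics/top0.png');s=cv2.imread('pics/scene0.png')
a=cv2.resize(t[220:340,320:480],(800,600),interpolation=cv2.INTER_CUBIC)  # 5x
b=cv2.resize(s[190:340,160:360],(800,600),interpolation=cv2.INTER_CUBIC)  # 4x
c=cv2.resize(t[215:325,155:315],(800,550),interpolation=cv2.INTER_CUBIC)  #5x
e=cv2.resize(s[130:280,290:450],(640,600),interpolation=cv2.INTER_CUBIC)  #4x
for n,i in zip('abce',(a,b,c,e)): cv2.imwrite(f'pics/crop_{n}.png',i)
T,S=load('top0'),load('scene0')
print(tri((T,(405,316)),(S,(214,242))))
for p in [(300,232),(302,302)]: print(atz(T,p,.04))
for p in [(190,234),(185,306)]: print(atz(T,p,.04))
for p in [(252,188),(337,184),(408,218)]: print(atz(T,p,.05))
E
```

```text
(array([ 0.47689195, -0.29978911,  0.02641342]), [np.float64(0.15330184119273255), np.float64(0.15330184119266935)])
[ 0.65954465 -0.06402129  0.04      ]
[ 0.50547852 -0.07104669  0.04      ]
[0.65159531 0.17944197 0.04      ]
[0.49335228 0.18452482 0.04      ]
[0.75478292 0.04339553 0.05      ]
[ 0.76656905 -0.14453662  0.05      ]
[ 0.69293658 -0.30185206  0.05      ]
```

View pics/crop_a.png

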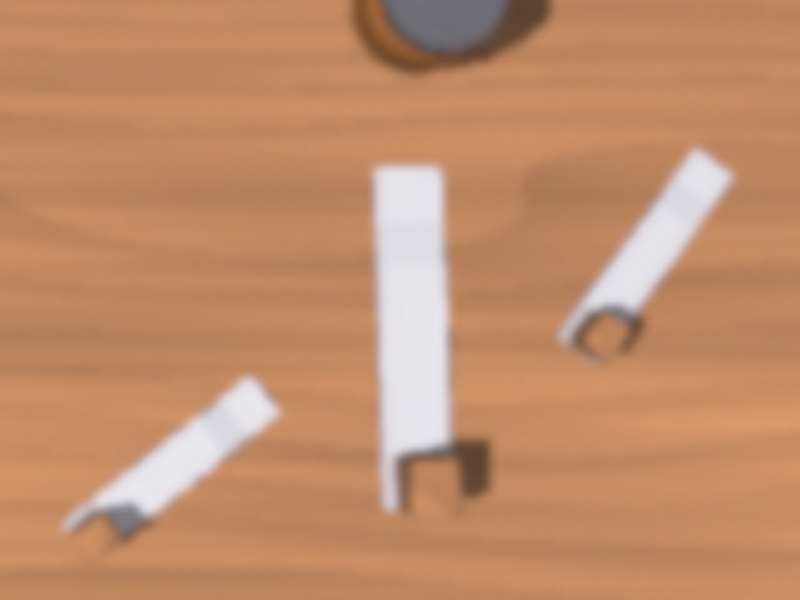

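View pics/crop_c.png

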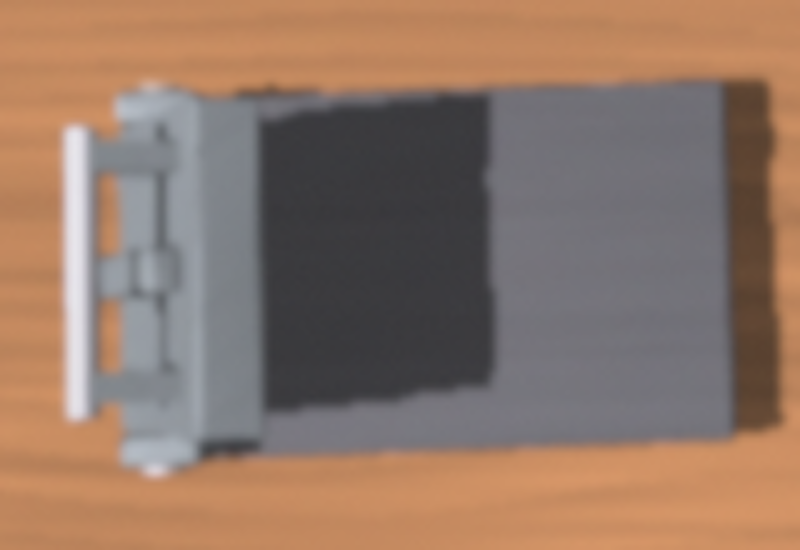

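View pics/crop_e.png

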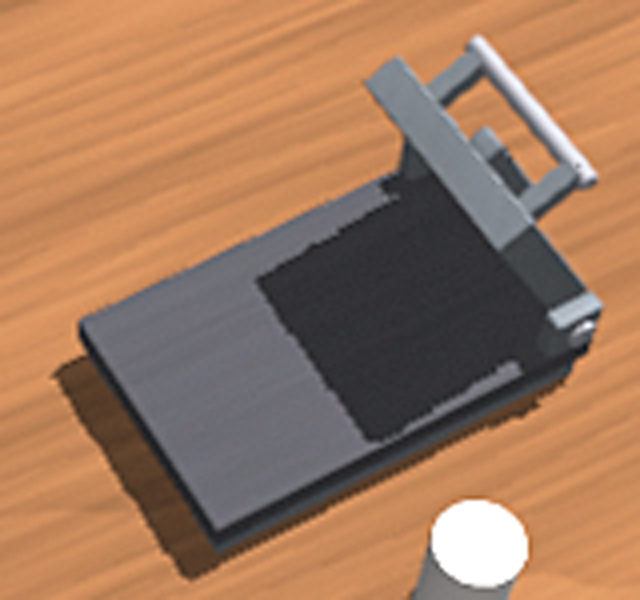

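The crop confirms the middle blade as the largest: 30 mm wide, nose at crop (408,165), handle at crop (432,485). The press crops show the front corners and both bar ends, which I'll triangulate now.

Run:
```python
from h import *
np.set_printoptions(precision=4,suppress=True)
T,S=load('top0'),load('scene0')
f=lambda p,k,o:((p[0]+.5)/k-.5+o[0],(p[1]+.5)/k-.5+o[1])
c=lambda *p:f(p,5,(155,215)); e=lambda *p:f(p,4,(290,130)); a=lambda *p:f(p,5,(320,220))
P={'frontFar':((723,80),(213,530)),'frontNear':((733,437),(80,328)),'barA':((76,125),(590,180)),'barB':((78,418),(477,42)),'platTopA':((262,92),None)}
X={}
for k,(p,q) in P.items():
    if q: X[k],r=tri((T,c(*p)),(S,e(*q))); print(k,X[k],r)
m=(X['frontFar']+X['frontNear'])/2; v=X['frontFar']-X['frontNear']; print('front mid',m,'w',np.linalg.norm(v),'xaxis ang',np.arctan2(*(-v)[:2][::-1]), 'single-view',atz(T,c(728,258),.04))
b=(X['barA']+X['barB'])/2; print('bar',b,np.linalg.norm(X['barA']-X['barB']))
# blade
n1,n2=atz(T,a(373,167),.002),atz(T,a(442,167),.002); b1=atz(T,a(385,512),.006); s=atz(T,a(378,261),.006)
print('nose',(n1+n2)/2,np.linalg.norm(n1-n2),'rearleft',b1,'len',np.linalg.norm(n1-b1),'yaw',np.arctan2(*(n1-b1)[:2][::-1]))
print('handle top',atz(T,a(432,485),.05))
print(robot.get_obs()['time'])
```

```text
frontFar [ 0.662  -0.0631  0.0422] [np.float64(0.8843368304558052), np.float64(0.8843368304557788)]
frontNear [ 0.5051 -0.0691  0.034 ] [np.float64(0.013855577991485596), np.float64(0.013855577991499994)]
barA [0.6267 0.1754 0.1802] [np.float64(0.8110921804913546), np.float64(0.8110921804914324)]
barB [0.517  0.1722 0.177 ] [np.float64(0.16815828284642806), np.float64(0.16815828284634712)]
front mid [ 0.5836 -0.0661  0.0381] w 0.15724330229988537 xaxis ang -3.103456202811299 single-view [ 0.5838 -0.0658  0.04  ]
bar [0.5719 0.1738 0.1786] 0.10981986835178252
nose [ 0.6183 -0.2959  0.002 ] 0.03177883501525153 rearleft [ 0.4615 -0.2847  0.006 ] len 0.1566431257533926 yaw 0.03041140155291547
handle top [ 0.4777 -0.297   0.05  ]
0.15
```

The press geometry is consistent: width 157 mm, bar length 110 mm, opening about 1.05 rad, yaw about 0.035, mouth near (0.580, 0.034, 0.040). I'll push the bar from behind with shut fingers, approaching high.

Request:
servo_tool:
  moves:
    - [12.3,-10.1,-2.4,-11,1]
    - [12.3,-10.1,-2.4,-11,1]
    - [12.3,-10.1,-2.4,-11,1]
    - [12.3,-10.1,-2.4,-11,1]
    - [12.3,-10.1,-2.4,-11,1]
    - [12.3,-10.1,-2.4,-11,1]
    - [12.3,-10.1,-2.4,-11,1]
    - [12.3,-10.1,-2.4,-11,1]
    - [12.3,-10.1,-2.4,-11,1]
    - [12.3,-10.1,-2.4,-11,1]

```text
time: 0.98
tool_pos: [0.4061, -0.1339, 0.2661]
ee_rot: [3.14, -0.001, 1.602]
wrist_force: [1.2, -0.9, -0.6]
width: 0.0307
finger_force: 0.0
```

Request:
servo_tool:
  moves:
    - [14.6,7.1,0,0,1]
    - [14.6,7.1,0,0,1]
    - [14.6,7.1,0,0,1]
    - [14.6,7.1,0,0,1]
    - [14.6,7.1,0,0,1]
    - [14.6,7.1,0,0,1]
    - [14.6,7.1,0,0,1]
    - [14.6,7.1,0,0,1]
    - [14.6,7.1,0,0,1]
    - [14.6,7.1,0,0,1]

```text
time: 1.82
tool_pos: [0.5744, 0.2353, 0.2643]
ee_rot: [-3.14, -0.0, 1.597]
wrist_force: [-0.3, -0.7, 0.2]
width: 0.0007
finger_force: 0.0
```

Request:
servo_tool:
  moves:
    - [0,0,4,0,1]
    - [0,0,4,0,1]
    - [0,0,4,0,1]
    - [0,0,4,0,1]
    - [0,0,4,0,1]

```text
time: 2.23
tool_pos: [0.5733, 0.2319, 0.164]
ee_rot: [-3.138, 0.001, 1.595]
wrist_force: [0.0, 0.8, 0.4]
width: 0.0005
finger_force: 0.0
```

Request:
servo_tool:
  moves:
    - [-1,0,0,0,1]
    - [-1.5,0,0,0,1]
    - [-2,0,0.1,0,1]
    - [-2.4,0,0.2,0,1]
    - [-2.8,0,0.3,0,1]
    - [-3.2,0,0.4,0,1]
    - [-3.6,0,0.6,0,1]
    - [-4,0,0.8,0,1]
    - [-4.3,0,0.9,0,1]
    - [-4.6,0,1,0,1]

```text
time: 3.07
tool_pos: [0.5762, 0.1157, 0.1391]
ee_rot: [-3.139, 0.001, 1.594]
wrist_force: [-1.0, -0.2, -0.1]
width: 0.0008
finger_force: 0.0
```

Request:
servo_tool:
  moves:
    - [-4.6,0,-4,0,0.5]
    - [-4.6,0,-4,0,0.2]
    - [-4.6,0,-4,0,0]
    - [-4.6,0,-4,0,0]
    - [-8,0,-4,0,0]
    - [-10,-2,-4,0,0]
    - [-14,-4,-4,0,0]
    - [-14,-4,-4,0,0]
    - [-14,-4,-4,0,0]
    - [-14,-4,-4,0,0]

```text
time: 3.9
tool_pos: [0.4877, -0.2287, 0.2401]
ee_rot: [-3.141, 0.0, 1.595]
wrist_force: [0.0, -0.7, 0.1]
width: 0.0634
finger_force: 0.0
```

Run:
```python
from h import *
print(robot.get_obs()['time'],robot.get_obs()['tool_pos'])
snap('top','top1');snap('scene','scene1')
t=cv2.imread('pics/top1.png');s=cv2.imread('pics/scene1.png')
c=cv2.resize(t[215:325,155:315],(400,275),interpolation=cv2.INTER_CUBIC)
e=cv2.resize(s[130:280,290:450],(400,375),interpolation=cv2.INTER_CUBIC)
o=np.zeros((375,800,3),np.uint8);o[:275,:400]=c;o[:,400:]=e;cv2.imwrite('pics/crop1.png',o)
```

```text
3.9 [ 0.48770034 -0.22869369  0.24011636]
```

View pics/crop1.png

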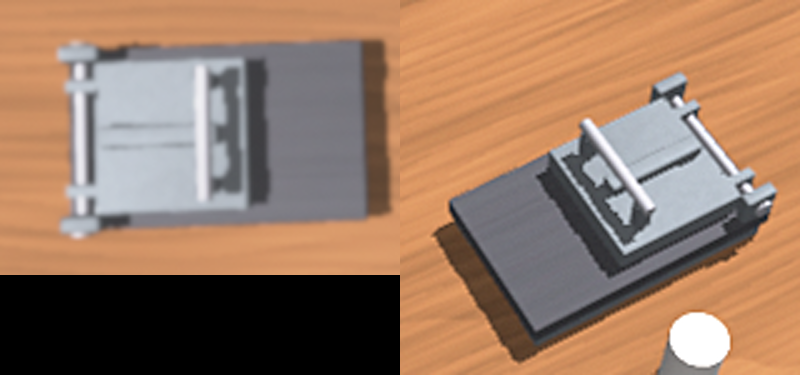

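The platen has swung down and looks essentially level. Next, two wrist views of the handle.

Run:
```python
from h import *
snap('wrist','w1')
```

Request:
servo_tool:
  moves:
    - [-2.5,-0.5,2,0,0]
    - [-2.5,-0.5,2,0,0]
    - [-2.5,-0.5,2,0,0]
    - [-2.5,-0.5,2,0,0]
    - [-2.5,-0.5,2,0,0]

```text
time: 4.47
tool_pos: [0.4789, -0.2884, 0.1907]
ee_rot: [3.141, -0.001, 1.596]
wrist_force: [0.5, 0.0, 0.3]
width: 0.094
finger_force: 0.0
```

Run:
```python
from h import *
snap('wrist','w2');snap('top','top2')
a=cv2.imread('pics/w1.png');b=cv2.imread('pics/w2.png')
cv2.imwrite('pics/w12.png',np.vstack([cv2.resize(a,(400,300),interpolation=cv2.INTER_AREA),cv2.resize(b,(400,300),interpolation=cv2.INTER_AREA)]))
o=np.hstack([cv2.resize(x,(400,300),interpolation=cv2.INTER_AREA) for x in (a,b)]);cv2.imwrite('pics/w12.png',o)
for f in ('w1','w2'):
  d=load(f); print(d['tool_pos'],d['ee_rot'],[np.round(proj(d,p)) for p in ((.477,-.299,.05),(.618,-.296,.002))])
```

```text
[0.4861894261810144, -0.23228178424915583, 0.23990478192647346] [-3.1393196138018507, 0.0022300038806051248, 1.5860370316582282] [array([309., 286.]), array([433., 271.])]
[0.47894175894210017, -0.2884002667600392, 0.19074502029940082] [3.141221756308488, -0.0008296487137344766, 1.5959985666352217] [array([316., 246.]), array([459., 234.])]
```

View pics/w12.png

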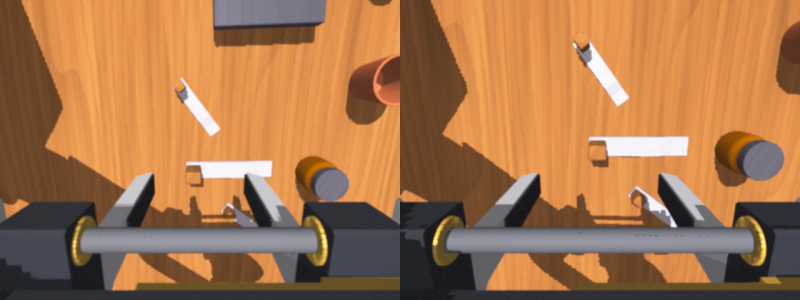

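Both wrist views show the handle (w2 at about (316,245)) and the nose where predicted. Now I'll refine yaw and handle position numerically, and check the mouth from the settled top view.

Run:
```python
from h import *
np.set_printoptions(precision=4,suppress=True)
H={}
for f,(y0,y1,x0,x1) in {'w1':(245,305,285,450),'w2':(205,270,290,475)}.items():
  d=load(f);im=cv2.imread(f'pics/{f}.png')[y0:y1,x0:x1]
  hsv=cv2.cvtColor(im,cv2.COLOR_BGR2HSV)
  m=((hsv[...,1]<60)&(hsv[...,2]>170)).astype(np.uint8)
  cs=max(cv2.findContours(m,0,2)[0],key=cv2.contourArea)[:,0,:]+[x0,y0]
  W=np.array([atz(d,p,.005)[:2] for p in cs],np.float32)
  r=cv2.minAreaRect(W);bx=cv2.boxPoints(r);print(f,r,'\n',bx)
T=load('top2');im=cv2.imread('pics/top2.png')[215:325,155:315].astype(int)
# bar: brightest pixels
g=im.min(2); print(g.max())
# edge profile of platen & bed front along middle row
for row in (40,55,70): print(row,g[row,55:155].tolist())
```

```text
w1 ((0.5429683923721313, -0.3081962466239929), (0.1585201770067215, 0.05681804195046425), 0.9106627702713013) 
 [[ 0.4633 -0.2811]
 [ 0.4642 -0.3379]
 [ 0.6227 -0.3353]
 [ 0.6218 -0.2785]]
w2 ((0.5403497815132141, -0.2972753643989563), (0.1542321741580963, 0.03202008083462715), 1.4363751411437988) 
 [[ 0.4629 -0.2832]
 [ 0.4637 -0.3152]
 [ 0.6178 -0.3113]
 [ 0.617  -0.2793]]
237
40 [188, 189, 189, 189, 189, 188, 188, 188, 188, 187, 187, 187, 188, 187, 187, 187, 187, 186, 186, 187, 186, 189, 206, 228, 237, 236, 222, 185, 155, 164, 179, 182, 182, 172, 143, 109, 93, 89, 90, 94, 116, 141, 137, 107, 76, 63, 61, 61, 60, 63, 78, 100, 114, 118, 118, 118, 117, 118, 117, 117, 118, 117, 117, 117, 117, 116, 116, 117, 116, 116, 116, 116, 116, 116, 116, 116, 116, 115, 115, 116, 116, 116, 116, 116, 116, 114, 114, 114, 111, 101, 83, 60, 52, 51, 51, 51, 50, 52, 63, 79]
55 [191, 191, 192, 192, 191, 190, 190, 190, 190, 190, 189, 189, 187, 187, 186, 185, 185, 185, 186, 186, 185, 185, 192, 214, 230, 234, 224, 192, 157, 147, 141, 118, 95, 91, 95, 93, 90, 87, 87, 92, 115, 148, 154, 124, 85, 65, 62, 62, 62, 62, 64, 79, 102, 116, 119, 120, 120, 120, 120, 120, 120, 119, 120, 120, 120, 120, 120, 120, 120, 119, 119, 120, 119, 119, 119, 118, 118, 118, 119, 117, 118, 119, 118, 119, 119, 119, 119, 118, 118, 111, 94, 70, 58, 55, 56, 55, 56, 55, 58, 70]
70 [191, 191, 192, 191, 190, 189, 189, 188, 188, 186, 185, 184, 184, 184, 184, 183, 183, 182, 182, 183, 183, 184, 187, 205, 225, 232, 225, 199, 158, 136, 138, 143, 144, 140, 124, 103, 90, 87, 86, 87, 91, 115, 137, 127, 95, 69, 62, 61, 62, 61, 62, 64, 80, 103, 116, 120, 121, 120, 120, 120, 120, 119, 119, 119, 119, 119, 119, 119, 119, 119, 119, 118, 118, 118, 118, 118, 118, 118, 118, 118, 119, 118, 118, 119, 119, 118, 119, 119, 118, 115, 105, 84, 61, 51, 51, 51, 51, 50, 51, 52]
```

Request:
servo_tool:
  moves:
    - [-0.42,-0.11,2,0,0]
    - [-0.42,-0.11,4,0,0]
    - [-0.42,-0.11,5.5,0,0]
    - [-0.42,-0.11,6.5,0,0]
    - [-0.42,-0.11,7,0,0]
    - [-0.42,-0.11,7.18,0,0]
    - [-0.42,-0.11,7.18,0,0]
    - [-0.42,-0.11,7.18,0,0]

```text
time: 5.23
tool_pos: [0.4779, -0.3012, 0.0142]
ee_rot: [3.137, 0.003, 1.595]
wrist_force: [1.0, -0.6, 0.2]
width: 0.0937
finger_force: 0.0
```

Request:
servo_tool:
  moves:
    - [0,0,0,0,1]
    - [0,0,0,0,1]
    - [0,0,0,0,1]
    - [0,0,0,0,1]
    - [0,0,0,0,1]
    - [0,0,0,0,1]
    - [0,0,0,0,1]
    - [0,0,0,0,1]
    - [0,0,0,0,1]
    - [0,0,0,0,1]

```text
time: 6.07
tool_pos: [0.4757, -0.3001, 0.0109]
ee_rot: [-3.141, -0.0, 1.595]
wrist_force: [-0.3, 0.1, -0.4]
width: 0.031
finger_force: 0.0
```

Request:
servo_tool:
  moves:
    - [0,0,0,0,1]
    - [0,0,0,0,1]
    - [0,0,-1,0,1]
    - [0,0,-2,0,1]
    - [0,0,-3,0,1]
    - [0,0,-4,0,1]
    - [0,0,-4,0,1]
    - [0,0,-4,0,1]

```text
time: 6.73
tool_pos: [0.4764, -0.3007, 0.1122]
ee_rot: [3.139, 0.002, 1.595]
wrist_force: [-0.3, 0.4, -2.4]
width: 0.0256
finger_force: 30.0
```

Run:
```python
from h import *
np.set_printoptions(precision=4,suppress=True)
for i in range(3):
  o=robot.get_obs(); print(o['tool_pos'],o['ee_rot'],o['width'],o['finger_force']); snap('wrist',f'w3{i}')
T=load('top2')
print('bar z.104',atz(T,(234.8,271),.104),'front z.04',atz(T,(299.8,255),.04),atz(T,(300.2,270),.04),atz(T,(300.9,285),.04))
cv2.imwrite('pics/w3s.png',cv2.resize(cv2.imread('pics/w30.png'),(400,300)))
snap('scene','s3')
```

```text
[ 0.4764 -0.3007  0.1122] [3.1392 0.0022 1.5947] 0.025556552428953935 29.999700486660004
[ 0.4754 -0.2999  0.1101] [-3.1408 -0.0004  1.5947] 0.026057450488781088 29.99974697828293
[ 0.4748 -0.2994  0.1089] [-3.139  -0.002   1.5947] 0.025929117794402316 29.999696910381317
bar z.104 [0.5704 0.066  0.104 ] front z.04 [ 0.6085 -0.0645  0.04  ] [ 0.5754 -0.0659  0.04  ] [ 0.5425 -0.068   0.04  ]
```

The blade is held (26 mm wide, 30 N). I'll lift it clear of the bystanders, turn it 91° and carry it to the front of the mouth.

Request:
servo_tool:
  moves:
    - [0.5,0.3,-0.8,-0.5,1]
    - [1,0.7,-1.6,-1.3,1]
    - [1.8,1.2,-1.6,-2.2,1]
    - [2.6,1.7,-1.6,-3.1,1]
    - [3.4,2.3,-1.6,-4,1]
    - [4.3,2.9,-1.6,-4.9,1]
    - [5.2,3.5,-1.6,-5.8,1]
    - [6,4,-1.6,-6.7,1]
    - [6.5,4.3,-1.6,-7.5,1]
    - [6.8,4.55,-1.6,-8,1]

```text
time: 7.77
tool_pos: [0.5852, -0.1251, 0.1486]
ee_rot: [-3.141, -0.004, 2.438]
wrist_force: [0.7, -0.7, -1.9]
width: 0.0261
finger_force: 30.0
```

Request:
servo_tool:
  moves:
    - [0,0,0,-1,1]
    - [0,0,0,-2,1]
    - [0,0,0,-3,1]
    - [0,0,0,-4,1]
    - [0,0,0,-5,1]
    - [0,0,0,-6,1]
    - [0,0,0,-6.7,1]
    - [0,0,0,-7.15,1]
    - [0,0,0,-7.15,1]
    - [0,0,0,-7.15,1]

```text
time: 8.6
tool_pos: [0.5847, -0.1273, 0.1493]
ee_rot: [3.141, -0.003, -3.103]
wrist_force: [0.1, -0.4, -1.8]
width: 0.0258
finger_force: 30.0
```

Run:
```python
from h import *
np.set_printoptions(precision=4,suppress=True)
o=robot.get_obs(); print(o['tool_pos'],o['ee_rot'],o['width'],o['finger_force'],o['joint_positions'])
snap('scene','s4');snap('top','t4')
s=cv2.imread('pics/s4.png')[120:300,180:420];t=cv2.imread('pics/t4.png')[200:350,160:400]
cv2.imwrite('pics/c4.png',np.hstack([cv2.resize(s,(440,330),interpolation=cv2.INTER_CUBIC),cv2.copyMakeBorder(cv2.resize(t,(360,225),interpolation=cv2.INTER_CUBIC),0,105,0,0,0)]))
```

```text
[ 0.5847 -0.1273  0.1493] [ 3.1407 -0.0026 -3.1033] 0.025842756523479952 29.999645054340363 [-0.309   0.2136  1.3389 -0.0001  1.592  -1.9181]
```

View pics/c4.png

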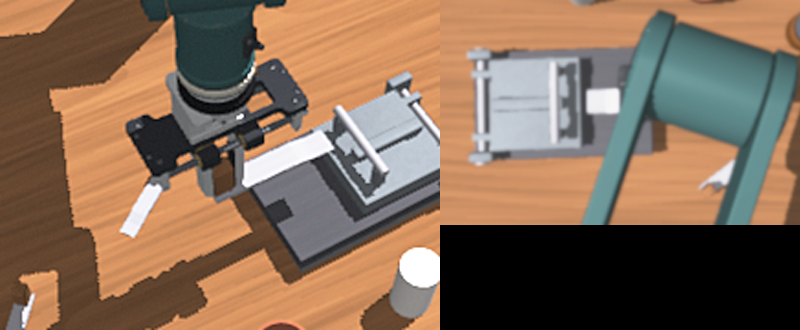

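Run:
```python
from h import *
S,T=load('s4'),load('t4')
print(tri((S,(357.5,196.5)),(T,(258,267.3))))
print('expected nose',np.array([.5847,-.1273,.1383])+.142*np.array([-.038,.999,0]))
```

```text
(array([0.57753693, 0.01288719, 0.13949942]), [np.float64(1.020306032852862), np.float64(1.0203060328528624)])
expected nose [0.579304 0.014558 0.1383  ]
```

No droop: the nose is about 20 mm ahead of the mouth, at the right height. Lowering onto the bed.

Request:
servo_tool:
  moves:
    - [0,0,1,0,1]
    - [0,0,2,0,1]
    - [0,0,3,0,1]
    - [0,0,3.5,0,1]
    - [0,0,3.75,0,1]
    - [0,0,3.85,0,1]
    - [0,0,3.85,0,1]
    - [0,0,3.85,0,1]

```text
time: 9.37
tool_pos: [0.5865, -0.1278, 0.0564]
ee_rot: [-3.14, 0.003, -3.102]
wrist_force: [1.1, -0.3, -1.7]
width: 0.0263
finger_force: 30.0
```

Run:
```python
from h import *
np.set_printoptions(precision=4,suppress=True)
for i in range(4):
  o=robot.get_obs(); print(o['tool_pos'],o['ee_rot'],o['wrist_force'],o['wrist_torque']); robot.snapshot('wrist')
```

```text
[ 0.5865 -0.1278  0.0564] [-3.1405  0.0027 -3.1021] [ 1.0928 -0.3058 -1.6681] [ 0.005  -0.1203  0.0223]
[ 0.5866 -0.1279  0.0567] [-3.1403  0.0032 -3.1021] [0.794  1.1008 0.1172] [-0.0215 -0.1144  0.0124]
[ 0.5866 -0.1279  0.0567] [-3.1403  0.0033 -3.1021] [-0.2807 -0.6875 -1.711 ] [ 0.0418 -0.1258 -0.0539]
[ 0.5864 -0.1278  0.0564] [-3.1405  0.0029 -3.102 ] [ 0.7839  0.5358 -1.257 ] [ 0.0162 -0.1676  0.0088]
```

Request:
servo_tool:
  moves:
    - [0,0,0.05,0,1]
    - [0,0,0.1,0,1]
    - [0,0,0.15,0,1]
    - [0,0,0.15,0,1]
    - [0,0,0.15,0,1]
    - [0,0,0.15,0,1]

```text
time: 10.07
tool_pos: [0.5854, -0.1275, 0.0509]
ee_rot: [-3.142, 0.0, -3.102]
wrist_force: [0.5, -0.4, -0.9]
width: 0.0256
finger_force: 30.0
```

Request:
servo_tool:
  moves:
    - [0,0,0.04,0,1]
    - [0,0,0.08,0,1]
    - [0,0,0.08,0,1]
    - [0,0,0.08,0,1]

```text
time: 10.4
tool_pos: [0.5856, -0.1275, 0.0508]
ee_rot: [-3.141, 0.001, -3.102]
wrist_force: [-2.5, 0.2, 6.1]
width: 0.0255
finger_force: 30.0
```

In contact with the bed at z 0.051. Sliding the nose in.

Request:
servo_tool:
  moves:
    - [0,0.2,-0.05,0,1]
    - [0,0.4,-0.05,0,1]
    - [0,0.6,-0.05,0,1]
    - [0,0.8,-0.05,0,1]
    - [0,1,-0.05,0,1]
    - [0,1.2,-0.05,0,1]
    - [0,1.4,-0.05,0,1]
    - [0,1.6,-0.05,0,1]
    - [0,1.6,-0.05,0,1]
    - [0,1.6,-0.05,0,1]

```text
time: 11.23
tool_pos: [0.5843, -0.0864, 0.0509]
ee_rot: [3.141, 0.001, -3.101]
wrist_force: [-0.0, -0.8, 5.1]
width: 0.0262
finger_force: 30.0
```

Run:
```python
from h import *
np.set_printoptions(precision=4,suppress=True)
o=robot.get_obs(); print(o['tool_pos'],o['wrist_force'],o['wrist_torque'])
snap('scene','s5');snap('top','t5');snap('wrist','w5')
s=cv2.imread('pics/s5.png')[140:280,260:460];t=cv2.imread('pics/w5.png')
cv2.imwrite('pics/c5.png',np.hstack([cv2.resize(s,(500,350),interpolation=cv2.INTER_CUBIC),cv2.copyMakeBorder(cv2.resize(t,(300,225),interpolation=cv2.INTER_AREA),0,125,0,0,0)]))
```

```text
[ 0.5843 -0.0864  0.0509] [-0.0024 -0.7683  5.0644] [ 0.0452 -0.1518  0.0062]
```

View pics/c5.png

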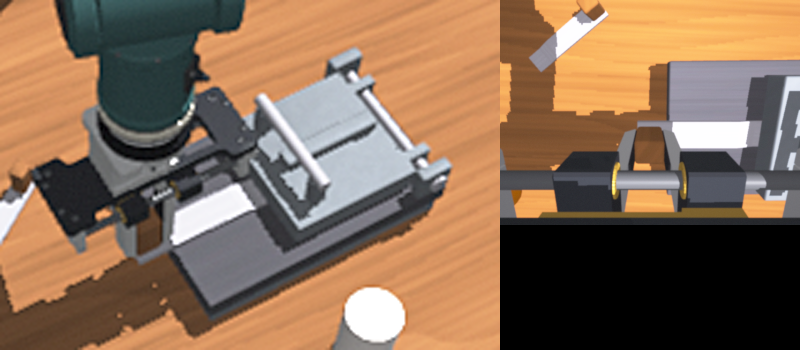

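The nose is straight in under the front edge. Continuing slowly to the full-thickness part.

Request:
servo_tool:
  moves:
    - [0,0.15,0,0,1]
    - [0,0.3,0,0,1]
    - [0,0.45,0,0,1]
    - [0,0.6,0,0,1]
    - [0,0.75,0,0,1]
    - [0,0.9,0,0,1]
    - [0,1.05,0,0,1]
    - [0,1.2,0,0,1]
    - [0,1.3,0,0,1]
    - [0,1.3,0,0,1]

```text
time: 12.22
tool_pos: [0.5833, -0.0571, 0.0512]
ee_rot: [-3.137, 0.002, -3.103]
wrist_force: [1.4, -6.1, 4.1]
width: 0.0256
finger_force: 30.0
```

Request:
servo_tool:
  moves:
    - [0,0.1,0,0,1]
    - [0,0.2,0,0,1]
    - [0,0.3,0,0,1]
    - [0,0.4,0,0,1]
    - [0,0.4,0,0,1]
    - [0,0.4,0,0,1]

```text
time: 12.72
tool_pos: [0.5828, -0.047, 0.051]
ee_rot: [-3.138, 0.002, -3.103]
wrist_force: [0.4, -6.8, 5.4]
width: 0.026
finger_force: 30.0
```

Run:
```python
from h import *
np.set_printoptions(precision=4,suppress=True)
for i in range(3):
  o=robot.get_obs(); print(o['tool_pos'],o['ee_rot'],o['wrist_force'],o['width']); snap('wrist',f'w6{i}')
snap('scene','s6')
s=cv2.imread('pics/s6.png')[140:280,260:460];t=cv2.imread('pics/w60.png')[180:360,260:640]
cv2.imwrite('pics/c6.png',np.vstack([cv2.resize(s,(428,300),interpolation=cv2.INTER_CUBIC)[:, :428],cv2.resize(t,(428,203))]))
```

```text
[ 0.5828 -0.047   0.051 ] [-3.138   0.0017 -3.1032] [ 0.4133 -6.7955  5.4225] 0.026044601838570557
[ 0.5828 -0.0468  0.051 ] [-3.1383  0.0018 -3.1031] [ 0.3435 -7.2568  5.5688] 0.026022898192260804
[ 0.5828 -0.0468  0.051 ] [-3.1382  0.0018 -3.103 ] [ 0.5833 -6.8789  5.4107] 0.025941756975467002
```

View pics/c6.png

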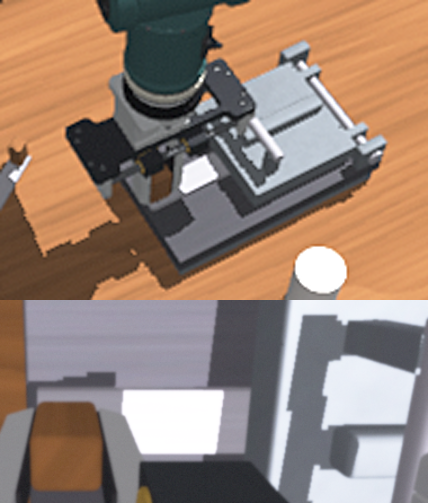

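The drag is steady at about 7 N, with no slip and the grip width unchanged. The step is about 16 mm inside; I'll add 4 mm and settle.

Request:
servo_tool:
  moves:
    - [0,0.08,0,0,1]
    - [0,0.16,0,0,1]
    - [0,0.16,0,0,1]
    - [0,0.16,0,0,1]
    - [0,0.16,0,0,1]
    - [0,0.16,0,0,1]
    - [0,0.16,0,0,1]
    - [0,0.16,0,0,1]
    - [0,0.16,0,0,1]
    - [0,0.16,0,0,1]

```text
time: 13.75
tool_pos: [0.5826, -0.0429, 0.051]
ee_rot: [-3.138, 0.002, -3.103]
wrist_force: [1.3, -7.7, 5.1]
width: 0.0259
finger_force: 30.0
```

Run:
```python
from h import *
o=robot.get_obs(); print(o['tool_pos'],o['wrist_force'],o['finger_force'])
print(robot.close_job())
```

```text
[ 0.58263346 -0.04287953  0.05104299] [ 1.31469828 -7.66998204  5.12076905] 30.013275146484375
the job is handed in; nothing more can be done
None
```

The job is handed in (no verdict returned): the platen is closed, the blade's full part is about 20 mm under the front edge by my measurements, dragging at about 8 N and still gripped at 30 N, and I saw no contact with the pot, candle or jar.

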